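# Put the clamping accessories back in their caddy

## Robot

A 6-joint arm with a two-finger parallel gripper is mounted at the origin on the work surface. World frame = base frame: x ahead of the robot, y to its left, z up, the work surface at z = 0. Lengths are in m, angles in rad, forces in N, time in s.
With the tool pointing down it reaches from about 0.375 to 0.9 m from the base axis. Payload 3.1 kg.
Tool frame: the origin (TCP) lies midway between the tips of the shut fingers; the grasp point (between the pads) lies pinch_z behind it (pinch_z is the distance from the TCP to the grasp point, in m); y points along the fingers, z is the direction in which the jaws open and shut, and the axes are right-handed (so a half turn about y gives the same grasp; the last joint's range is limited). The gripper opens to 87 mm and grips with 3 to 60 N. Pads are 19 mm wide; open, the fingers measure 117 mm over their backs; the gripper's body (75 mm by 190 mm) begins 51 mm behind the grasp point.
Start: joints at [0.984, 0.527, 1.433, -0, 1.181, -0.178], TCP at [0.248, 0.573, 0.223] pointing down, gripper open.
Joint ranges: [-3.08, 3.08], [-0.75, 2.2], [0.22, 2.44], [-1.43, 4.57], [0, 2.65], [-2.85, 2.85]. Speed limits (rad/s): [2.79, 2.79, 3.14, 3.14, 3.14, 3.14].

## Interface

Orientations are given as a unit quaternion [x, y, z, w].
In Python, from rig import get_obs, camera, hand_in, pinch_z gives the robot as it stands. The module is installed in compiled form; this text tells all that it offers.
- The arm moves only by the tool arm_command, never from a script. Its argument "plan" is a list of rows, each a list of 2 entries, a list of its own where there are three numbers: the shift along the world's x, y, z in units of 25 mm (1.0 is 25 mm), then the turn about the world's z in units of 5 degrees (1.0 is 5 degrees). A call has 1 to 5 rows; each row is the pose to reach, as a shift and turn from the pose commanded when the call began; what a row does not reach only later rows make up. A row lasts 1/10 s, in which the tool goes at most 50 mm and 8.59 degrees, less where a joint would pass 70% of its speed; a pose out of reach is approached as far as the arm can. A call with a gripper value outside its range is refused whole. "fingers" is the opening, from -1 (shut) to 1 (fully open), set as the call begins (left out, the last holds). The fingers move at their own pace and stop on an object; "force" is the grip in N (left out, the last holds). Time passes only in rows, so rows that repeat a pose let the fingers close. It gives the time, the measured TCP pose, the force and the opening at its end, in the units of the state.
- get_obs(): the state, without advancing time (a new reading comes with each control period).
- camera(name): name is "scene" or "top" or "wrist"; returns a dict with "pixels" (480x640x3 uint8, red, green, blue), "camera_matrix" (3x3 intrinsics, pixels), "R" (3x3) and "t" (3): a world point X has camera coordinates R X + t. Camera axes: x right, y down, z forward; pixel columns grow to the right and rows downward; lengths in m; the calibration is good to about 2 mm. The wrist camera is an equidistant fisheye: a pixel r from the principal point sees the ray r / f radians off the axis. A picture is of the moment at which its call begins. There is no depth.
- hand_in(): hands the job in, once; it reports no verdict.
The state is a dict: "time": time; "q": joint angles; "joint_velocities": joint speeds; "joint_torque": joint torques, N m; "position": TCP position; "tool_rot": TCP orientation; "ft_force": force on the tool from outside, world axes, zero at the start; "moment": the same for the moment, N m; "grip_width": finger opening in m.
Only numpy, scipy, OpenCV 4.12 (cv2) and the standard library are available. Lean on these libraries where they do the work, as an engineer would, in place of code of your own. Each camera call takes 0.05 s, during which the arm holds its last target.

## Task

Clear up after the glue-up: stand the bench dog, the star knob (stud up), the stop block with the bolt and the wedge upright in the caddy, each down on the floor of the pocket cut to its shape: dog in the small round pocket, star knob in the large round one, block in the square one, wedge in the long slot. The plain dowel offcut and the plain oblong block offcut look similar but are scrap: leave both standing where they are.

Things in the scene. Friction and masses are not known exactly. Their poses are not given: they have to be found in the camera images.
- bench_dog: Bench dog of pale beech, about 60 g: a round shank 30 mm in diameter from the foot to 32 mm up, then a wider round head 40 mm in diameter from 32 to 60 mm; from above a plain round disc 40 mm across. Stands upright on the bench at any yaw. Origin: centre of the underside; z up along its axis.
- star_knob: Star knob, about 90 g: it stands on its five-lobed beech head, 62 mm across the lobes and 22 mm high, with a 24 mm collar up to 26 mm and then a bare steel threaded stud, 14 mm in diameter, that rises from the middle to 72 mm above the foot and can be pinched. Stands upright on the bench at any yaw. Origin: centre of the underside; z up along the stud.
- stop_block: Stop block of beech, about 110 g: 44 x 44 mm square and 54 mm high, with a steel washer 28 mm in diameter and a dark bolt head 18 mm in diameter in the middle of its top (62 mm high in all). Stands upright on the bench at any yaw. Origin: centre of the underside; z up, x and y along its edges.
- wedge: Wedge of beech, about 80 g: 70 mm long (its x), 28 mm thick (its y), with parallel upright sides and a sloping top that rises from 46 mm high at its -x end to about 65 mm near its +x end, about 57 mm at the middle. Stands upright on the bench at any yaw. Origin: centre of the underside; z up, x along its length towards the high end.
- dowel_offcut: Scrap that looks like the bench dog: a plain round beech dowel offcut, 30 mm in diameter and 50 mm high, the same width from foot to top, no head. To be left where it is. Stands upright on the bench at any yaw. Origin: centre of the underside; z up.
- block_offcut: Scrap that looks like the stop block: a plain oblong beech offcut, 44 mm (x) by 62 mm (y) and 42 mm high, without washer or bolt. To be left where it is. Stands upright on the bench at any yaw. Origin: centre of the underside; z up.
- pocket_small_round: Plywood block 100 x 100 x 20 mm high, fixed; one of four set 102 mm apart, two by two, edges parallel, in shuffled places in a fixed plywood caddy frame (222 mm square, 24 mm high, 9 mm wall). Has a round pocket 46 mm in diameter, 14 mm deep, dark floor 6 mm above the bench: the place of the bench dog. Origin: centre of the underside, on the bench; z up, x and y along the edges.
- pocket_large_round: Plywood block 100 x 100 x 20 mm high, fixed; one of four set 102 mm apart, two by two, edges parallel, in shuffled places in a fixed plywood caddy frame (222 mm square, 24 mm high, 9 mm wall). Has a round pocket 80 mm in diameter, 14 mm deep, dark floor 6 mm above the bench: the place of the star knob. Origin: centre of the underside, on the bench; z up, x and y along the edges.
- pocket_square: Plywood block 100 x 100 x 20 mm high, fixed; one of four set 102 mm apart, two by two, edges parallel, in shuffled places in a fixed plywood caddy frame (222 mm square, 24 mm high, 9 mm wall). Has a square pocket 60 x 60 mm, edges along x and y, 14 mm deep, dark floor 6 mm above the bench: the place of the stop block. Origin: centre of the underside, on the bench; z up, x and y along the edges.
- pocket_slot: Plywood block 100 x 100 x 20 mm high, fixed; one of four set 102 mm apart, two by two, edges parallel, in shuffled places in a fixed plywood caddy frame (222 mm square, 24 mm high, 9 mm wall). Has an oblong pocket 86 mm along x by 44 mm along y, 14 mm deep, dark floor 6 mm above the bench: the place of the wedge. Origin: centre of the underside, on the bench; z up, x and y along the edges.
Mind the look-alikes: they are no part of the job. What is shaped like the pocket_square but orange or purple is not meant.

How it is judged:
By the outcome, as a careful person would: the job done as asked, in the order asked, and still so for the second after the job is handed in, with the robot touching nothing.
It also fails if it takes over 120 s, if anything falls off the work surface, if the arm or the gripper's body presses on something with over 40 N, if the wrist force passes 120 N, or if a joint passes its speed limit or range.

## Working session

There is one attempt and no reset: what is moved stays moved. The work goes in short steps, Python scripts to look and compute and a tool call to move; the robot and the scene stay as the last step left them, time stands still between calls to the robot, and variables do not carry over. Pictures are saved under pics/ and viewed, and the job is handed in when it is done.

Besides the shell and the picture viewer there is one more tool, called after "Emit:" as name(argument=value, ...) on one line, values as JSON. arm_command: Moves the arm, as the interface text tells. Its arguments: {"type":"object","properties":{"plan":{"type":"array"},"fingers":{"type":"number"},"force":{"type":"number"}},"required":["plan"]}

```bash
mkdir -p pics; ls; python3 - <<'E'
from rig import get_obs, camera, pinch_z
import cv2
print(pinch_z); o=get_obs(); print(o)
for n in ("top","scene"):
    c=camera(n); cv2.imwrite(f"pics/{n}0.png",c["pixels"][:,:,::-1]); print(n,c["camera_matrix"],c["R"],c["t"])
E
```

```text
pics
0.0187
{'time': 0.0, 'q': array([ 9.83535046e-01,  5.28458059e-01,  1.43389179e+00, -2.27146402e-05,
        1.18139140e+00, -1.78494613e-01]), 'joint_velocities': array([ 1.00264344e-03,  1.54875669e-04, -3.93843833e-04, -9.08398604e-06,
       -6.40498813e-04,  1.49056585e-03]), 'joint_torque': array([-6.09911531e-04, -4.40040386e+01, -1.76589435e+01,  6.31066924e-02,
        5.83453313e-02, -1.58831922e-04]), 'position': array([0.24799007, 0.57290259, 0.22157996]), 'tool_rot': array([ 0.69309693, -0.14379061,  0.14323679, -0.6916821 ]), 'ft_force': array([-0.48247604,  0.35201529, -0.71411586]), 'moment': array([ 0.05381391, -0.02938756, -0.01780278]), 'grip_width': 0.08700170169232103}
top [[539.44785172   0.         319.13661538]
 [  0.         539.44785172 237.65437985]
 [  0.           0.           1.        ]] [[-0.01208923 -0.99991292 -0.0052922 ]
 [-0.97603635  0.01295024 -0.21722184]
 [ 0.21727145  0.00253934 -0.97610792]] [0.11897364 0.48974122 1.11339466]
scene [[507.40061795   0.         312.6477845 ]
 [  0.         507.40061795 238.97241375]
 [  0.           0.           1.        ]] [[ 0.60429095  0.79674833  0.00495375]
 [ 0.60187599 -0.45239907 -0.65808843]
 [-0.52208979  0.40065842 -0.75292435]] [-0.36757201 -0.22747533  1.23994254]
```

View pics/top0.png

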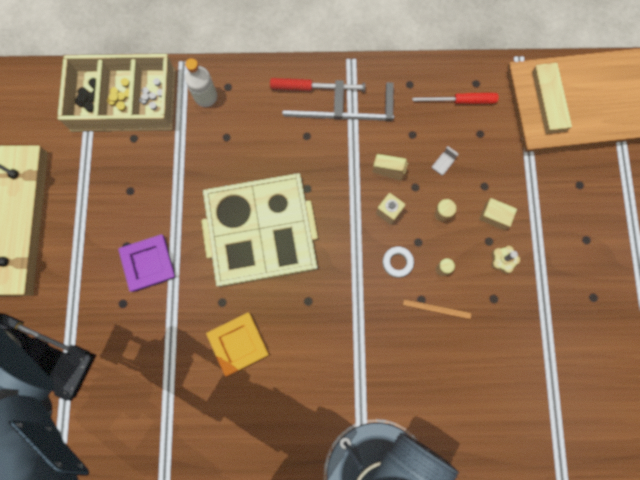

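View pics/scene0.png

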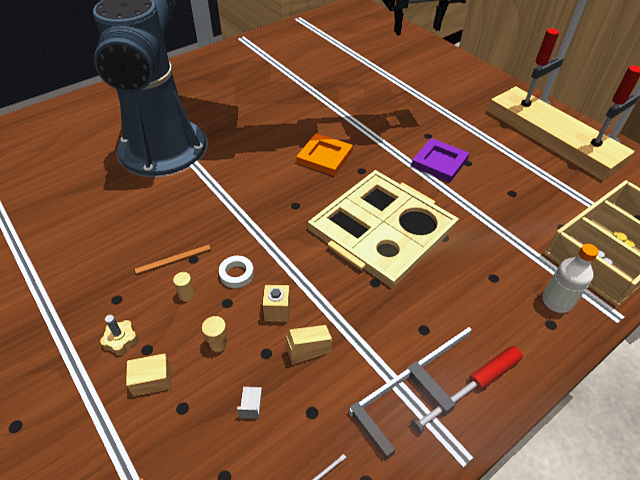

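The top view shows the caddy centred near (260,229). Its pockets are large round (234,211), small round (278,203), square (240,254) and slot (286,246).

- **Round pieces:** (447,210) has a wider head, so it is probably the dog. (447,267) is narrower and is probably the dowel.
- **Blocks:** (391,207) has a bolt, so it is the stop block. (500,213) is plain oblong, so it is the offcut.
- **Others:** the wedge is at (391,167) and the star knob at (507,260).

I'll confirm these in enlarged crops.

```bash
python3 - <<'E'
import cv2
a=cv2.imread("pics/top0.png"); s=cv2.imread("pics/scene0.png")
cv2.imwrite("pics/t_obj.png",cv2.resize(a[140:290,365:545],None,fx=4,fy=4,interpolation=cv2.INTER_CUBIC)[:600,:720])
cv2.imwrite("pics/t_cad.png",cv2.resize(a[165:295,190:330],None,fx=4.5,fy=4.5,interpolation=cv2.INTER_CUBIC))
cv2.imwrite("pics/s_obj.png",cv2.resize(s[245:410,85:345],None,fx=3,fy=3,interpolation=cv2.INTER_CUBIC))
E
```

```text
(no output)
```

View pics/t_obj.png

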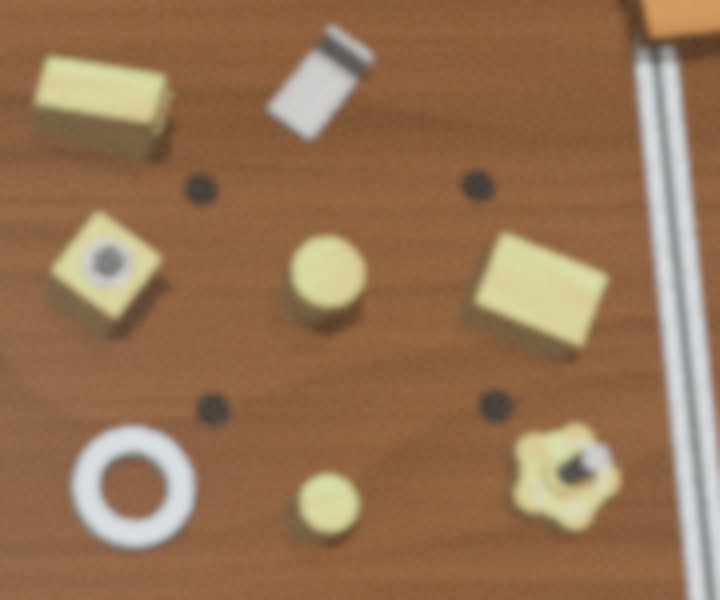

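View pics/t_cad.png

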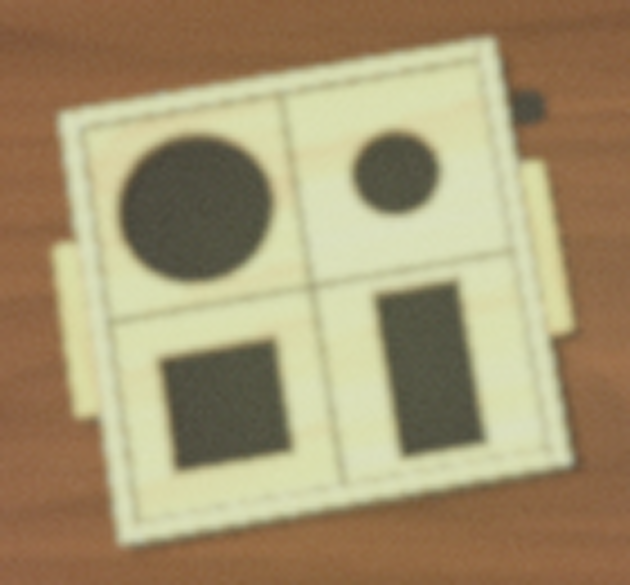

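View pics/s_obj.png

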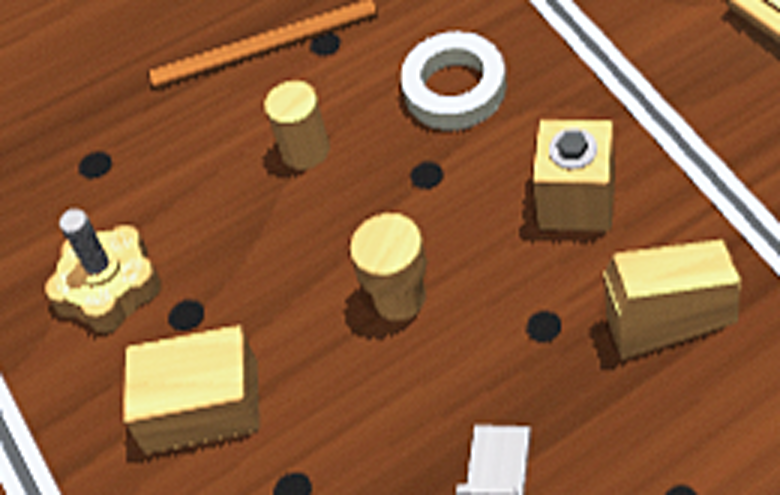

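The crops confirm the names. At (447,210) the head is wider than the shank, so it is the dog. At (447,267) the width is constant, so it is the dowel scrap. At (391,207) there is a washer and bolt, so it is the stop block. At (500,213) the piece is plain oblong, so it is scrap. Next I'll fit the poses using both views.

```bash
cat > fit.py <<'E'
import numpy as np, cv2
from scipy.optimize import minimize
from scipy.spatial.transform import Rotation as Ro
CAM={}
def load():
    from rig import camera
    for n in ("top","scene"): CAM[n]=camera(n)
def proj(n,X):
    c=CAM[n]; p=(c["R"]@np.asarray(X,float).T).T+c["t"]; u=(c["camera_matrix"]@p.T).T
    return u[:,:2]/u[:,2:]
def back(n,uv,z):
    c=CAM[n]; d=c["R"].T@np.linalg.inv(c["camera_matrix"])@np.array([*uv,1.]); o=-c["R"].T@c["t"]
    return o+d*(z-o[2])/d[2]
def mask(n):
    h=cv2.cvtColor(CAM[n]["pixels"],cv2.COLOR_RGB2HSV)
    return ((h[...,0]>=17)&(h[...,0]<=38)&(h[...,1]>50)&(h[...,2]>60)).astype(np.uint8)
def disc(r,z,k=40):
    a=np.linspace(0,2*np.pi,k,endpoint=False); return np.c_[r*np.cos(a),r*np.sin(a),0*a+z]
def rect(a,b,z):
    return np.array([[s*a/2,t*b/2,z] for s,t in((1,1),(1,-1),(-1,-1),(-1,1))])
M=dict(bench_dog=[np.r_[disc(.015,0),disc(.015,.032)],np.r_[disc(.02,.032),disc(.02,.06)]],
 dowel=[np.r_[disc(.015,0),disc(.015,.05)]],
 stop_block=[np.r_[rect(.044,.044,0),rect(.044,.044,.054)]],
 offcut=[np.r_[rect(.044,.062,0),rect(.044,.062,.042)]],
 wedge=[np.array([[-.035,s,0] for s in(-.014,.014)]+[[.035,s,0] for s in(-.014,.014)]+[[-.035,s,.046] for s in(-.014,.014)]+[[.033,s,.065] for s in(-.014,.014)]+[[.035,s,.061] for s in(-.014,.014)])],
 star=[np.r_[disc(.028,0),disc(.028,.022)]])
def pose(X,p):
    c,s=np.cos(p[2]),np.sin(p[2]); return np.c_[X[:,0]*c-X[:,1]*s+p[0],X[:,0]*s+X[:,1]*c+p[1],X[:,2]]
S=8
def fit(name,xy,n,yaws):
    m=mask(n); c=proj(n,[[*xy,.03]])[0].astype(int); w=36 if n=="top" else 42
    x0,y0=c-w; mm=m[y0:y0+2*w,x0:x0+2*w]; 
    l,lab,st,_=cv2.connectedComponentsWithStats(mm); 
    mm=(lab==max(range(1,l),key=lambda i:(lab[w-8:w+8,w-8:w+8]==i).sum())).astype(np.uint8)
    cs=cv2.findContours(mm,cv2.RETR_EXTERNAL,cv2.CHAIN_APPROX_NONE)[0]; cv2.drawContours(mm,cs,-1,1,-1)
    big=cv2.resize(mm,None,fx=4,fy=4,interpolation=cv2.INTER_NEAREST)
    def cost(p):
        r=np.zeros_like(big)
        for X in M[name]:
            q=((proj(n,pose(X,p))-[x0,y0]+.5)*4*S)
            cv2.fillConvexPoly(r,cv2.convexHull(np.round(q).astype(np.int32)),1,shift=3)
        return 1-(r&big).sum()/(r|big).sum()
    best=None
    for y in yaws:
        s=minimize(cost,[*xy,y],method="Nelder-Mead",options=dict(initial_simplex=np.array([[*xy,y],[xy[0]+.008,xy[1],y],[xy[0],xy[1]+.008,y],[xy[0],xy[1],y+.25]]),maxiter=200))
        if best is None or s.fun<best.fun: best=s
    return best
PX=dict(bench_dog=(447,207,.06),dowel=(447,266,.05),stop_block=(391,206,.06),offcut=(500,212,.042),wedge=(392,162,.057),star=(506,260,.022))
E
cat > measure.py <<'E'
from fit import *
import sys
load()
for k,(u,v,z) in PX.items():
    xy=back("top",(u,v),z)[:2]; 
    for n in("top","scene"):
        ys=[0] if k in("bench_dog","dowel","star") else ([0,.8] if k=="stop_block" else [0,.8,1.6,2.4,3.2,4,4.8,5.6] if k=="wedge" else [0,.8,1.6,2.4])
        s=fit(k,xy,n,ys); print(k,n,s.x[:2].round(4),"yaw",np.degrees(s.x[2]).round(1),"cost",round(s.fun,3))
# star stud tip
print("stud top",back("top",(365+597/4,140+457/4),.072).round(4))
print("stud scene",back("scene",(85+72/3,245+218/3),.072).round(4))
# caddy pockets: dark blobs at top z=.02
g=CAM["top"]["pixels"]
for n,pts in dict(top=dict(L=(234,211),S=(278,203),Q=(240,254),T=(286,246))).items():
    dk=(CAM[n]["pixels"].max(2)<120).astype(np.uint8); l,lab,st,ce=cv2.connectedComponentsWithStats(dk)
    for k,p in pts.items():
        i=lab[p[1],p[0]]; cs=cv2.findContours((lab==i).astype(np.uint8),0,2)[0][0]
        r=cv2.minAreaRect(cs); X=back(n,r[0],.02); b=cv2.boxPoints(r); B=np.array([back(n,q,.02) for q in b])
        e=B[1]-B[0]; f=B[2]-B[1]
        print(k,ce[i].round(1),"centroid@.02",back(n,ce[i],.02).round(4),"@.006",back(n,ce[i],.006)[:2].round(4),"edges",np.linalg.norm(e).round(3),np.degrees(np.arctan2(e[1],e[0])).round(1),np.linalg.norm(f).round(3),np.degrees(np.arctan2(f[1],f[0])).round(1))
from rig import get_obs
o=get_obs(); R=Ro.from_quat(o["tool_rot"]).as_matrix(); print(R.round(3)); print("jaw yaw",np.degrees(np.arctan2(R[1,2],R[0,2])))
E
python3 measure.py
```

```text
bench_dog top [ 0.556  -0.1671] yaw 5.4 cost 0.095
bench_dog scene [ 0.5421 -0.1625] yaw -11.2 cost 0.463
dowel top [ 0.4301 -0.1636] yaw 9.8 cost 0.145
dowel scene [ 0.4241 -0.1599] yaw -5.6 cost 0.573
stop_block top [ 0.5645 -0.0473] yaw 47.2 cost 0.095
stop_block scene [ 0.5472 -0.0378] yaw -35.3 cost 0.457
offcut top [ 0.5496 -0.2898] yaw 156.3 cost 0.077
offcut scene [ 0.5311 -0.2853] yaw 165.0 cost 0.385
wedge top [ 0.6647 -0.0481] yaw 251.5 cost 0.098
wedge scene [ 0.6515 -0.0376] yaw 271.9 cost 0.532
star top [ 0.4483 -0.2992] yaw 6.6 cost 0.267
star scene [ 0.4395 -0.2994] yaw 1.2 cost 0.412
stud top [ 0.4459 -0.2989  0.072 ]
stud scene [ 0.4473 -0.2979  0.072 ]
L [233. 211.] centroid@.02 [0.563  0.3065 0.02  ] @.006 [0.5669 0.3088] edges 0.073 -90.8 0.07 -179.1
S [277.5 203.1] centroid@.02 [0.5802 0.2061 0.02  ] @.006 [0.5843 0.2072] edges 0.037 -44.0 0.038 -136.5
Q [239.6 254.6] centroid@.02 [0.4627 0.2894 0.02  ] @.006 [0.4654 0.2916] edges 0.055 -81.0 0.054 -169.9
T [285.  246.7] centroid@.02 [0.4792 0.1889 0.02  ] @.006 [0.4821 0.1898] edges 0.039 -80.5 0.08 -170.3
[[ 0.918 -0.001  0.397]
 [-0.397 -0.001  0.918]
 [-0.    -1.    -0.001]]
jaw yaw 66.57912513498233
```

```bash
python3 - <<'E'
from fit import *
load()
h=cv2.cvtColor(CAM["scene"]["pixels"],cv2.COLOR_RGB2HSV)
for n,p in dict(bench=(250,360),blocktop=(150,365),blockside=(150,387),dogtop=(213,325),dogside=(218,345),wedgeside=(310,352),shadow=(205,348)).items(): print(n,h[p[1],p[0]],CAM["scene"]["pixels"][p[1],p[0]])
out=[]
for n,(x,y,w,hh) in dict(top=(365,140,180,150),scene=(85,245,260,165)).items():
    m=mask(n)[y:y+hh,x:x+w]*255; out.append(cv2.resize(m,(540,300),interpolation=0))
cv2.imwrite("pics/m1.png",np.vstack(out))
E
```

```text
bench [ 11 179 141] [141  79  42]
blocktop [ 26  98 243] [243 231 150]
blockside [ 16 139 108] [108  81  49]
dogtop [ 29  85 244] [244 241 163]
dogside [ 16 145 118] [118  87  51]
wedgeside [ 16 145 107] [107  78  46]
shadow [ 11 175  70] [70 39 22]
```

View pics/m1.png

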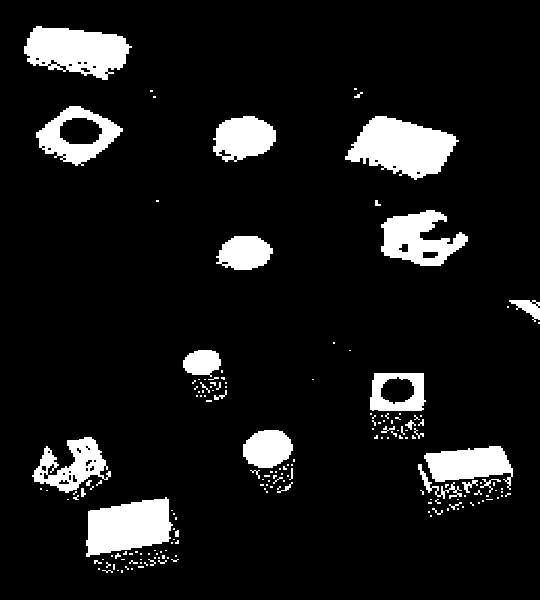

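Side faces have hue 16, just under the threshold of 17. I'll lower it, smooth the mask and refit.

```bash
python3 - <<'E'
s=open("fit.py").read()
s=s.replace('''    return ((h[...,0]>=17)&(h[...,0]<=38)&(h[...,1]>50)&(h[...,2]>60)).astype(np.uint8)''','''    h=cv2.medianBlur(cv2.cvtColor(cv2.medianBlur(CAM[n]["pixels"],3),cv2.COLOR_RGB2HSV),3)
    m=((h[...,0]>=14)&(h[...,0]<=38)&(h[...,1]>50)&(h[...,2]>60)).astype(np.uint8)
    return cv2.morphologyEx(m,cv2.MORPH_CLOSE,np.ones((3,3)))''')
open("fit.py","w").write(s)
E
cat >> measure.py <<'E'
E
python3 measure.py | head -14
python3 - <<'E'
import cv2,sys
sys.path.insert(0,'.')
from fit import *
load()
out=[]
for n,(x,y,w,hh) in dict(top=(365,140,180,150),scene=(85,245,260,165)).items():
    m=mask(n)[y:y+hh,x:x+w]*255; out.append(cv2.resize(m,(540,300),interpolation=0))
cv2.imwrite("pics/m2.png",np.vstack(out))
E
```

```text
bench_dog top [ 0.5557 -0.1662] yaw 3.3 cost 0.243
bench_dog scene [ 0.5557 -0.1669] yaw 3.5 cost 0.059
dowel top [ 0.4291 -0.1631] yaw 11.3 cost 0.24
dowel scene [ 0.4282 -0.1614] yaw 8.8 cost 0.056
stop_block top [ 0.5633 -0.0458] yaw 44.3 cost 0.127
stop_block scene [ 0.563  -0.0474] yaw 52.9 cost 0.062
offcut top [ 0.5484 -0.2885] yaw 158.1 cost 0.187
offcut scene [ 0.5486 -0.2883] yaw -23.3 cost 0.048
wedge top [ 0.6631 -0.0482] yaw 257.3 cost 0.197
wedge scene [ 0.661 -0.049] yaw 252.1 cost 0.046
star top [ 0.4474 -0.2986] yaw -0.5 cost 0.282
star scene [ 0.4478 -0.3003] yaw 0.2 cost 0.227
stud top [ 0.4459 -0.2989  0.072 ]
stud scene [ 0.4473 -0.2979  0.072 ]
```

View pics/m2.png

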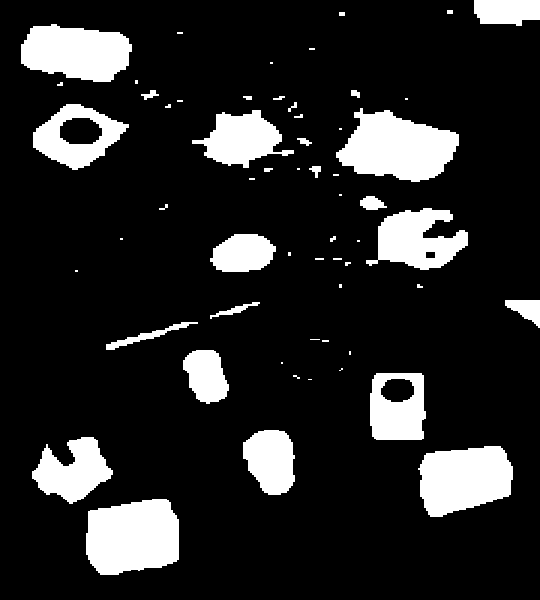

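```bash
cat > d.py <<'E'
# usage: d.py x y graspz jawyaw : shift from measured pose
import sys,numpy as np
from rig import get_obs,pinch_z
from scipy.spatial.transform import Rotation as Ro
o=get_obs(); R=Ro.from_quat(o["tool_rot"]).as_matrix(); yaw=np.degrees(np.arctan2(R[1,2],R[0,2]))
p=o["position"]; print("t",round(o["time"],2),"pos",p.round(4),"graspz",round(p[2]+pinch_z,4),"jaw",yaw.round(1),"w",round(o["grip_width"],4),"F",o["ft_force"].round(1))
if len(sys.argv)>1:
    x,y,z,a=map(float,sys.argv[1:5]); d=np.array([x,y,z-pinch_z])-p; t=(a-yaw+90)%180-90
    print("units",(d/.025).round(2),"turn",round(t/5,2),"rows>=",np.linalg.norm(d)/.05,abs(t)/8.59)
E
python3 - <<'E'
from fit import *
load()
B=np.array([back("top",(u/4.5+190,v/4.5+165),.024)[:2] for u,v in((60,113),(493,38),(575,465),(122,545))])
print(B.mean(0),[np.linalg.norm(B[i]-B[i-1]).round(4) for i in range(4)])
g=cv2.medianBlur(CAM["scene"]["pixels"],3); dk=(g.max(2)<100).astype(np.uint8); l,lab,st,ce=cv2.connectedComponentsWithStats(dk)
for p in((418,221),(388,248),(380,198),(349,222)):
    i=lab[p[1],p[0]]; print(st[i,4],ce[i].round(1),back("scene",ce[i],.02).round(4))
c=CAM["scene"]; print(-c["R"].T@c["t"], -CAM["top"]["R"].T@CAM["top"]["t"])
E
python3 d.py .556 -.167 .15 66.6
```

```text
[0.52055264 0.24578601] [np.float64(0.2225), np.float64(0.2216), np.float64(0.2231), np.float64(0.2229)]
735 [418.  221.8] [0.5688 0.3032 0.02  ]
222 [387.4 249.6] [0.5861 0.2014 0.02  ]
415 [378.7 198.5] [0.4686 0.2847 0.02  ]
486 [348.8 223.8] [0.4872 0.1851 0.02  ]
[ 1.00639371 -0.30684067  0.78570491] [0.23753466 0.10979373 1.19380546]
t 0.6 pos [0.2484 0.5735 0.2226] graspz 0.2413 jaw 66.6 w 0.087 F [ 0.6  1.  -0.1]
units [ 12.3  -29.62  -3.65] turn 0.0 rows>= 16.140482050399864 0.002166365420634644
```

Emit:
arm_command(plan=[[[0.75,-1.85,0],0],[[1.5,-3.7,0],0],[[2.25,-5.55,0],0],[[3,-7.4,0],0],[[3.1,-7.4,0],0]], fingers=0.4, force=20)

```text
time: 1.1
position: [0.3269, 0.3836, 0.2225]
tool_rot: [0.693, -0.146, 0.145, -0.691]
ft_force: [0.2, 1.1, 0.2]
grip_width: 0.0625
```

Emit:
arm_command(plan=[[[0.75,-1.85,0],0],[[1.5,-3.7,0],0],[[2.25,-5.55,0],0],[[3,-7.4,0],0],[[3.1,-7.4,0],0]])

```text
time: 1.6
position: [0.4064, 0.1994, 0.2229]
tool_rot: [0.692, -0.145, 0.147, -0.692]
ft_force: [-0.6, 1.0, 0.5]
grip_width: 0.061
```

Emit:
arm_command(plan=[[[0.75,-1.85,0],0],[[1.5,-3.7,0],0],[[2.25,-5.55,0],0],[[3,-7.4,0],0],[[3.1,-7.4,0],0]])

```text
time: 2.1
position: [0.4851, 0.0142, 0.2231]
tool_rot: [0.692, -0.144, 0.147, -0.692]
ft_force: [-0.4, 0.6, -0.1]
grip_width: 0.0609
```

Emit:
arm_command(plan=[[[0.75,-1.85,0],0],[[1.5,-3.7,0],0],[[2.25,-5.55,0],0],[[3,-7.4,0],0],[[3,-7.4,0],0]])

```text
time: 2.6
position: [0.5599, -0.1711, 0.2228]
tool_rot: [0.693, -0.143, 0.147, -0.691]
ft_force: [-0.6, 0.3, 0.2]
grip_width: 0.0611
```

```bash
python3 d.py .556 -.167 .046 66.6;python3 - <<'E'
from rig import camera
import cv2
c=camera("wrist"); cv2.imwrite("pics/w1.png",c["pixels"][:,:,::-1]); print(c["camera_matrix"],c["R"],c["t"])
E
```

```text
t 2.6 pos [ 0.5599 -0.1711  0.2228] graspz 0.2415 jaw 66.4 w 0.0611 F [-0.6  0.3  0.2]
units [-0.16  0.16 -7.82] turn 0.05 rows>= 3.910841431986152 0.02734273469929807
[[371.64829954   0.         321.5175868 ]
 [  0.         371.64829954 237.69033701]
 [  0.           0.           1.        ]] [[ 0.40065722  0.91622629 -0.00178339]
 [ 0.88374697 -0.38593918  0.26465494]
 [ 0.24179554 -0.10761198 -0.96434153]] [-0.06755261 -0.59430424  0.23526781]
```

View pics/w1.png

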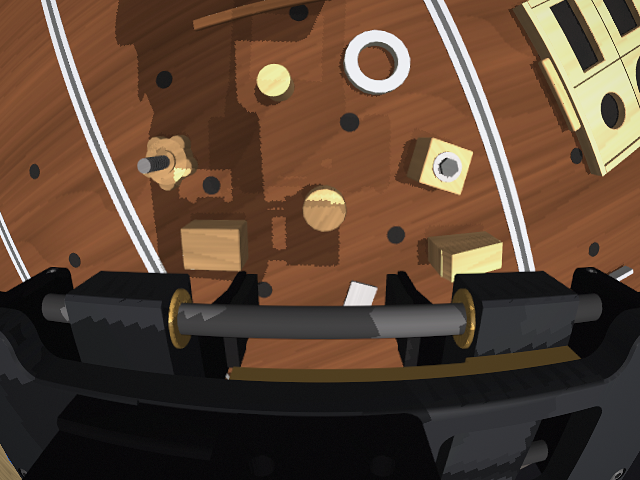

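The wrist view shows the dog at (324,210), midway between the fingers. I'll cross-check its position with the fisheye.

```bash
cat > wb.py <<'E'
import sys,numpy as np
from rig import camera
def wback(c,uv,z):
    K=c["camera_matrix"]; d=(np.array(uv)-K[:2,2])/K[0,0]; r=np.linalg.norm(d); v=np.array([*(d/r*np.sin(r)),np.cos(r)])
    v=c["R"].T@v; o=-c["R"].T@c["t"]; return o+v*(z-o[2])/v[2]
if __name__=="__main__":
    c=camera("wrist"); a=list(map(float,sys.argv[1:]))
    for i in range(0,len(a),3): print(wback(c,a[i:i+2],a[i+2]).round(4))
E
python3 wb.py 324 210 .06 274 82 .05 448 167 .062 145 165 .072; python3 d.py .556 -.167 .046 66.6
```

```text
[ 0.5513 -0.162   0.06  ]
[ 0.4281 -0.1567  0.05  ]
[ 0.5584 -0.0437  0.062 ]
[ 0.4449 -0.2918  0.072 ]
t 2.7 pos [ 0.5564 -0.1656  0.222 ] graspz 0.2407 jaw 66.5 w 0.0612 F [-0.5  0.9  0. ]
units [-0.01 -0.06 -7.79] turn 0.01 rows>= 3.8943730092790667 0.00772063854732318
```

Emit:
arm_command(plan=[[[0,-0.05,-2],0],[[0,-0.05,-4],0],[[0,-0.05,-6],0],[[0,-0.05,-7.2],0],[[0,-0.05,-7.8],0]])

```text
time: 3.2
position: [0.5536, -0.1638, 0.0248]
tool_rot: [-0.692, 0.145, -0.14, 0.693]
ft_force: [-0.4, 0.0, -0.2]
grip_width: 0.0611
```

Emit:
arm_command(plan=[[[0,0,0],0],[[0,0,0],0],[[0,0,0],0],[[0,0,0],0],[[0,0,0],0]], fingers=-0.3, force=20)

```text
time: 3.7
position: [0.5573, -0.1681, 0.0295]
tool_rot: [0.693, -0.142, 0.145, -0.692]
ft_force: [1.4, 1.6, 6.8]
grip_width: 0.0393
```

```bash
python3 d.py .581 .204 .2 99.7
```

```text
t 3.7 pos [ 0.5573 -0.1681  0.0295] graspz 0.0482 jaw 66.5 w 0.0393 F [1.4 1.6 6.8]
units [ 0.95 14.89  6.07] turn 6.63 rows>= 8.052191228710797 3.8595938648620427
```

Emit:
arm_command(plan=[[[0,0,1.5],0],[[0,0,3],0],[[0,0,4.5],0],[[0,0,5],0],[[0,0,5],0]])

```text
time: 4.2
position: [0.5571, -0.1685, 0.1549]
tool_rot: [0.693, -0.142, 0.145, -0.692]
ft_force: [0.6, -0.4, -1.5]
grip_width: 0.039
```

Emit:
arm_command(plan=[[[0,1.5,0],0],[[0.2,3,0],0],[[0.4,4.5,0],0],[[0.6,6,0],0],[[0.8,7.5,0],0]])

```text
time: 4.7
position: [0.5743, 0.0212, 0.1501]
tool_rot: [0.692, -0.145, 0.142, -0.692]
ft_force: [0.6, -0.3, -1.8]
grip_width: 0.0398
```

Emit:
arm_command(plan=[[[0,1.5,0],0],[[0,3,0],0],[[0.1,4.5,0],0],[[0.2,6,0],0],[[0.2,7.3,0],0]])

```text
time: 5.2
position: [0.5795, 0.2038, 0.1499]
tool_rot: [0.693, -0.145, 0.142, -0.692]
ft_force: [0.5, -0.2, -0.6]
grip_width: 0.0398
```

Emit:
arm_command(plan=[[[0,0,0],0],[[0,0,0],0],[[0,0,0],0]])

```text
time: 5.5
position: [0.58, 0.2012, 0.1511]
tool_rot: [0.693, -0.145, 0.143, -0.692]
ft_force: [-0.0, -0.1, -0.6]
grip_width: 0.0395
```

```bash
python3 d.py .581 .204 .054 66.6; python3 - <<'E'
from rig import camera
import cv2
c=camera("wrist"); cv2.imwrite("pics/w2.png",c["pixels"][:,:,::-1])
E
```

```text
t 5.5 pos [0.58   0.2012 0.1511] graspz 0.1698 jaw 66.5 w 0.0395 F [-0.  -0.1 -0.6]
units [ 0.04  0.11 -4.63] turn 0.01 rows>= 2.316264950120454 0.007035406284104565
```

View pics/w2.png

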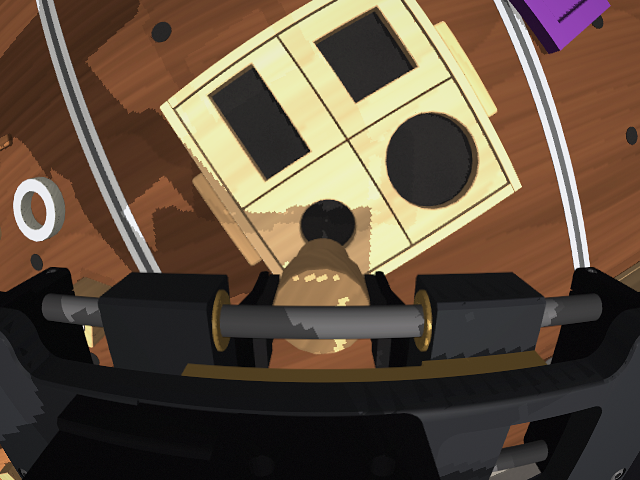

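The dog is held at (322,290). The small pocket is at (328,225), the large one at (431,160), the square at (366,55) and the slot at (260,122). I'll check their positions against the earlier fit.

```bash
python3 wb.py 431 160 .02 366 55 .02 260 122 .02 328 224 .02
```

```text
[0.5639 0.3045 0.02  ]
[0.4665 0.2884 0.02  ]
[0.4829 0.1908 0.02  ]
[0.5798 0.207  0.02  ]
```

Emit:
arm_command(plan=[[[0,0.15,-1],0],[[0,0.15,-2.2],0],[[0,0.15,-3.2],0],[[0,0.15,-4],0],[[0,0.15,-4.5],0]])

```text
time: 6.1
position: [0.5802, 0.2046, 0.0383]
tool_rot: [0.693, -0.145, 0.143, -0.692]
ft_force: [0.1, -0.2, -1.7]
grip_width: 0.0396
```

Emit:
arm_command(plan=[[[0,0,-0.05],0],[[0,0,-0.1],0],[[0,0,-0.1],0]])

```text
time: 6.4
position: [0.5818, 0.2059, 0.0385]
tool_rot: [-0.692, 0.143, -0.144, 0.693]
ft_force: [0.0, -0.5, -0.8]
grip_width: 0.0391
```

```bash
python3 d.py .580 .205 .054 66.6
```

```text
t 6.4 pos [0.5818 0.2059 0.0385] graspz 0.0572 jaw 66.6 w 0.0391 F [ 0.  -0.5 -0.8]
units [-0.07 -0.04 -0.13] turn 0.01 rows>= 0.07627517679166383 0.004754081392334416
```

Emit:
arm_command(plan=[[[0,0,-0.06],0],[[0,0,-0.1],0],[[0,0,-0.1],0]])

```text
time: 6.7
position: [0.5813, 0.2062, 0.0356]
tool_rot: [-0.692, 0.143, -0.144, 0.693]
ft_force: [-0.2, -0.4, 0.9]
grip_width: 0.0396
```

Emit:
arm_command(plan=[[[0,0,-0.05],0],[[0,0,-0.05],0],[[0,0,-0.05],0]])

```text
time: 7.0
position: [0.5815, 0.2062, 0.0355]
tool_rot: [-0.692, 0.143, -0.144, 0.693]
ft_force: [-2.3, -0.1, 8.0]
grip_width: 0.0393
```

The dog touches the floor at grasp height 0.054, as predicted. Releasing.

Emit:
arm_command(plan=[[[0,0,0],0],[[0,0,0],0],[[0,0,0],0],[[0,0,0],0]], fingers=0.3)

```text
time: 7.4
position: [0.5807, 0.2059, 0.0335]
tool_rot: [0.692, -0.144, 0.143, -0.692]
ft_force: [0.2, 0.3, -0.3]
grip_width: 0.0552
```

Emit:
arm_command(plan=[[[0,0,1],0],[[0,0,2.5],0],[[0,0,4.2],0],[[0,0,5.5],0],[[0,0,5.5],0]])

```text
time: 7.9
position: [0.5844, 0.2067, 0.1766]
tool_rot: [-0.691, 0.14, -0.147, 0.694]
ft_force: [0.9, 0.7, 0.4]
grip_width: 0.0564
```

```bash
python3 d.py .4465 -.2985 .2 66.6; python3 - <<'E'
from rig import camera
import cv2
c=camera("wrist"); cv2.imwrite("pics/w3.png",c["pixels"][:,:,::-1])
E
```

```text
t 7.9 pos [0.5844 0.2067 0.1766] graspz 0.1953 jaw 66.6 w 0.0564 F [0.9 0.7 0.4]
units [ -5.52 -20.21   0.19] turn 0.0 rows>= 10.474309567722532 0.0011994660560299875
```

View pics/w3.png

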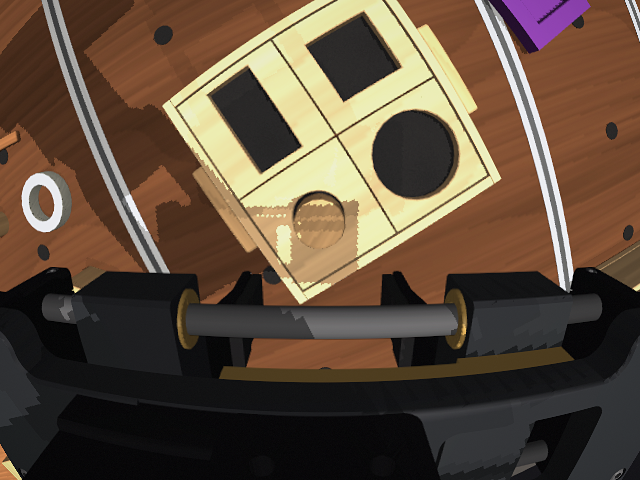

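The dog sits in the small pocket at (320,220). The star knob is next.

Emit:
arm_command(plan=[[[-0.5,-1.8,0],0],[[-1,-3.6,0],0],[[-1.5,-5.4,0],0],[[-2,-7.2,0],0],[[-2.4,-9,0],0]], fingers=0)

```text
time: 8.45
position: [0.5186, -0.0201, 0.1696]
tool_rot: [-0.692, 0.145, -0.142, 0.692]
ft_force: [0.2, 0.6, 0.2]
grip_width: 0.0438
```

Emit:
arm_command(plan=[[[-0.5,-1.8,0],0],[[-1,-3.6,0],0],[[-1.5,-5.4,0],0],[[-2,-7.2,0],0],[[-2.4,-9,0],0]])

```text
time: 8.95
position: [0.4589, -0.2448, 0.1696]
tool_rot: [-0.692, 0.145, -0.142, 0.693]
ft_force: [0.7, -1.5, -0.6]
grip_width: 0.0432
```

Emit:
arm_command(plan=[[[-0.3,-1.2,0],0],[[-0.7,-2.2,0],0],[[-0.7,-2.2,0],0],[[-0.7,-2.2,0],0]])

```text
time: 9.35
position: [0.4423, -0.2984, 0.1698]
tool_rot: [-0.691, 0.145, -0.143, 0.693]
ft_force: [0.4, -0.1, -1.0]
grip_width: 0.0434
```

```bash
python3 - <<'E'
from rig import camera
import cv2
c=camera("wrist"); cv2.imwrite("pics/w4.png",c["pixels"][:,:,::-1])
E
python3 d.py .4465 -.2985 .054 66.6
```

```text
t 9.4 pos [ 0.4426 -0.2977  0.17  ] graspz 0.1887 jaw 66.6 w 0.0435 F [ 0.2 -0.6 -1. ]
units [ 0.16 -0.03 -5.39] turn 0.01 rows>= 2.6957199879306573 0.005134282942084821
```

View pics/w4.png

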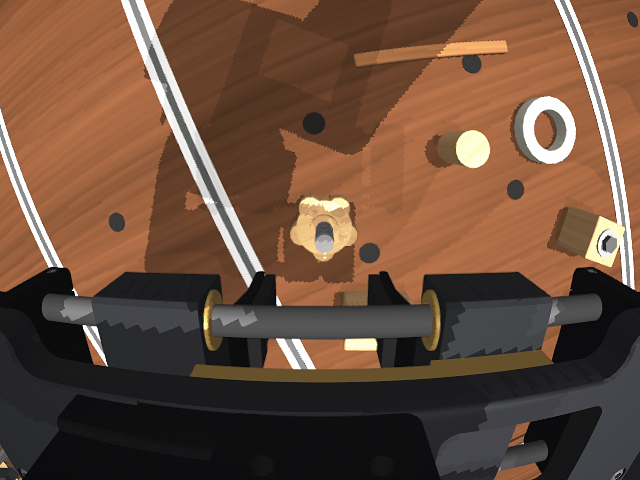

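```bash
python3 wb.py 324 244 .072 323 230 .022
```

```text
[ 0.4475 -0.2973  0.072 ]
[ 0.4488 -0.2984  0.022 ]
```

Emit:
arm_command(plan=[[[0.15,-0.05,-1],0],[[0.15,-0.05,-2],0],[[0.15,-0.05,-3],0],[[0.15,-0.05,-3],0]])

```text
time: 9.85
position: [0.4456, -0.2968, 0.0935]
tool_rot: [-0.691, 0.145, -0.141, 0.694]
ft_force: [-0.7, 0.4, -0.1]
grip_width: 0.0432
```

Emit:
arm_command(plan=[[[0.05,0,-0.8],0],[[0.05,0,-1.6],0],[[0.05,0,-2.1],0],[[0.05,0,-2.3],0],[[0.05,0,-2.3],0]])

```text
time: 10.35
position: [0.4485, -0.2999, 0.0388]
tool_rot: [-0.692, 0.143, -0.143, 0.693]
ft_force: [0.5, 0.3, -0.0]
grip_width: 0.0437
```

Emit:
arm_command(plan=[[[0,0,0],0],[[0,0,0],0],[[0,0,0],0],[[0,0,0],0],[[0,0,0],0]], fingers=-1, force=25)

```text
time: 10.85
position: [0.4485, -0.3003, 0.0391]
tool_rot: [0.692, -0.143, 0.144, -0.692]
ft_force: [0.1, -0.1, -1.1]
grip_width: 0.0131
```

```bash
python3 d.py .5635 .305 .06 66.6
```

```text
t 10.85 pos [ 0.4485 -0.3003  0.0391] graspz 0.0578 jaw 66.6 w 0.0131 F [ 0.1 -0.1 -1.1]
units [ 4.6  24.21  0.09] turn 0.01 rows>= 12.321832385277492 0.0038003465191798814
```

Emit:
arm_command(plan=[[[0,0,1.2],0],[[0,0,2.6],0],[[0,0,4],0],[[0,0,5],0],[[0,0,5],0]])

```text
time: 11.35
position: [0.4502, -0.302, 0.1673]
tool_rot: [0.694, -0.141, 0.146, -0.691]
ft_force: [-0.1, -0.8, -1.3]
grip_width: 0.0134
```

Emit:
arm_command(plan=[[[0.3,1.4,0],0],[[0.6,3,0],0],[[0.9,4.7,0],0],[[1.2,6.4,0],0],[[1.5,8.1,0],0]])

```text
time: 11.85
position: [0.485, -0.0959, 0.1625]
tool_rot: [-0.692, 0.145, -0.143, 0.693]
ft_force: [-0.2, -0.8, -1.6]
grip_width: 0.0133
```

Emit:
arm_command(plan=[[[0.3,1.7,0],0],[[0.6,3.4,0],0],[[0.9,5.1,0],0],[[1.2,6.8,0],0],[[1.5,8.5,0],0]])

```text
time: 12.35
position: [0.5225, 0.1165, 0.1624]
tool_rot: [0.693, -0.144, 0.143, -0.692]
ft_force: [0.4, -0.2, -1.0]
grip_width: 0.0133
```

Emit:
arm_command(plan=[[[0.3,1.7,0],0],[[0.6,3.4,0],0],[[0.9,5,0],0],[[1.4,7,0],0],[[1.5,7.5,0],0]])

```text
time: 12.85
position: [0.561, 0.3066, 0.1622]
tool_rot: [-0.692, 0.142, -0.142, 0.693]
ft_force: [-0.0, -0.1, -1.6]
grip_width: 0.013
```

Emit:
arm_command(plan=[[[0,0,0],0],[[0,0,0],0],[[0,0,0],0]])

```text
time: 13.15
position: [0.5601, 0.3002, 0.1631]
tool_rot: [0.693, -0.145, 0.143, -0.692]
ft_force: [0.3, 0.5, -0.8]
grip_width: 0.013
```

```bash
python3 - <<'E'
from rig import camera
import cv2
c=camera("wrist"); cv2.imwrite("pics/w5.png",c["pixels"][:,:,::-1])
E
python3 d.py .5635 .305 .063 66.6
```

```text
t 13.2 pos [0.5604 0.3003 0.1634] graspz 0.1821 jaw 66.5 w 0.0136 F [ 0.2 -0.1 -0.6]
units [ 0.12  0.19 -4.76] turn 0.03 rows>= 2.3850060284831085 0.01633190458359739
```

View pics/w5.png

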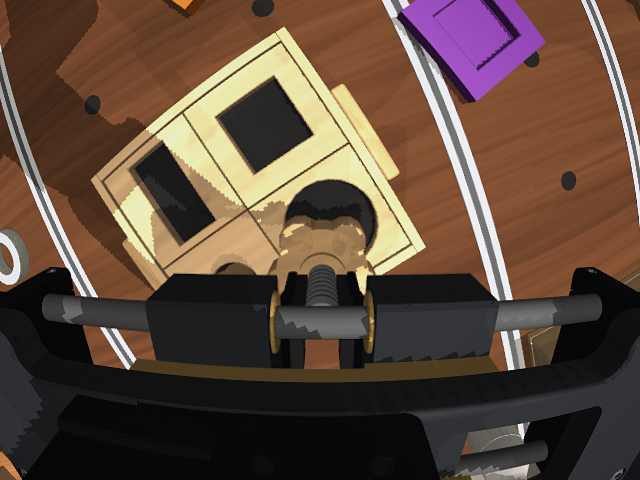

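The knob hangs upright with the large pocket just below it at (330,215). Lowering.

Emit:
arm_command(plan=[[[0.1,0.2,-0.8],0],[[0.1,0.2,-2],0],[[0.1,0.2,-3.2],0],[[0.1,0.2,-4],0],[[0.1,0.2,-4.3],0]])

```text
time: 13.7
position: [0.5619, 0.3051, 0.0541]
tool_rot: [0.693, -0.146, 0.143, -0.691]
ft_force: [-0.2, 0.9, -1.1]
grip_width: 0.0134
```

Emit:
arm_command(plan=[[[0,0,-0.1],0],[[0,0,-0.2],0],[[0,0,-0.2],0]])

```text
time: 14.0
position: [0.5642, 0.3072, 0.0523]
tool_rot: [-0.692, 0.143, -0.144, 0.693]
ft_force: [0.1, -0.1, -0.7]
grip_width: 0.0132
```

Emit:
arm_command(plan=[[[0,0,-0.06],0],[[0,0,-0.12],0],[[0,0,-0.12],0]])

```text
time: 14.3
position: [0.5634, 0.3073, 0.0485]
tool_rot: [-0.692, 0.143, -0.144, 0.692]
ft_force: [0.5, -0.5, -1.7]
grip_width: 0.0131
```

```bash
python3 d.py .5635 .305 .063 66.6
```

```text
t 14.3 pos [0.5634 0.3073 0.0485] graspz 0.0672 jaw 66.6 w 0.0131 F [ 0.5 -0.5 -1.7]
units [ 0.   -0.09 -0.17] turn 0.0 rows>= 0.09669691006672472 0.0013759661659584715
```

Emit:
arm_command(plan=[[[0,-0.05,-0.06],0],[[0,-0.05,-0.12],0],[[0,-0.05,-0.12],0]])

```text
time: 14.6
position: [0.5634, 0.306, 0.0451]
tool_rot: [0.692, -0.144, 0.143, -0.692]
ft_force: [0.8, 0.0, -0.1]
grip_width: 0.0129
```

Emit:
arm_command(plan=[[[0,0,-0.04],0],[[0,0,-0.06],0],[[0,0,-0.06],0]])

```text
time: 14.9
position: [0.5636, 0.306, 0.0449]
tool_rot: [-0.692, 0.143, -0.144, 0.692]
ft_force: [-1.6, -0.7, 5.2]
grip_width: 0.0134
```

Floor contact (5 N). Releasing and lifting.

Emit:
arm_command(plan=[[[0,0,0],0],[[0,0,0],0],[[0,0,0],0],[[0,0,0],0]], fingers=-0.2)

```text
time: 15.3
position: [0.5634, 0.306, 0.0436]
tool_rot: [0.692, -0.144, 0.143, -0.692]
ft_force: [-0.7, -0.1, -0.4]
grip_width: 0.0327
```

Emit:
arm_command(plan=[[[0,0,1],0],[[0,0,2.5],0],[[0,0,4.2],0],[[0,0,5.2],0],[[0,0,5.2],0]])

```text
time: 15.8
position: [0.5663, 0.3071, 0.1785]
tool_rot: [-0.691, 0.141, -0.146, 0.694]
ft_force: [0.5, 0.4, -0.3]
grip_width: 0.0348
```

```bash
python3 - <<'E'
from rig import camera
import cv2
c=camera("wrist"); cv2.imwrite("pics/w6.png",c["pixels"][:,:,::-1])
E
python3 d.py .563 -.047 .19 48; python3 d.py .563 -.047 .19 -42
```

```text
t 15.85 pos [0.5646 0.3065 0.1759] graspz 0.1946 jaw 66.6 w 0.0348 F [-0.3 -0.8 -1. ]
units [ -0.06 -14.14  -0.18] turn -3.72 rows>= 7.070078068974973 2.1633371134617136
t 15.85 pos [0.5646 0.3065 0.1759] graspz 0.1946 jaw 66.6 w 0.0348 F [-0.3 -0.8 -1. ]
units [ -0.06 -14.14  -0.18] turn 14.28 rows>= 7.070078068974973 8.313962071637237
```

View pics/w6.png

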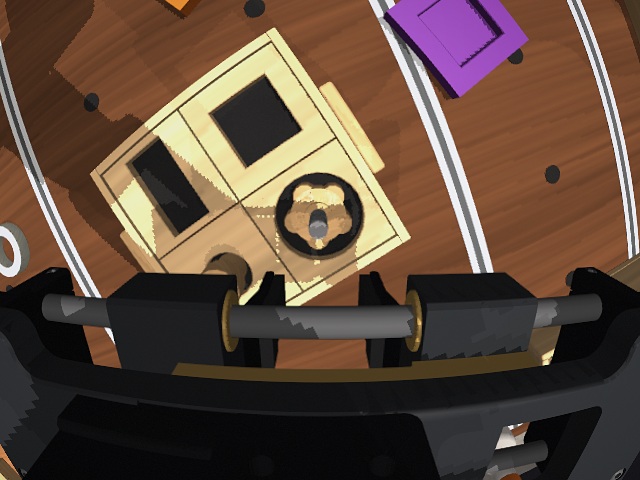

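The star knob is seated in the large pocket at (319,215). The stop block is next.

Emit:
arm_command(plan=[[[0,-1.6,0],-0.8],[[0,-3.2,0],-1.6],[[0,-4.9,0],-2.4],[[0,-6.6,0],-3.2],[[0,-8.3,0],-3.7]], fingers=0.55)

```text
time: 16.35
position: [0.5618, 0.097, 0.1718]
tool_rot: [0.661, -0.255, 0.252, -0.66]
ft_force: [-0.1, -0.3, 0.4]
grip_width: 0.0639
```

Emit:
arm_command(plan=[[[0,-1.6,0],0],[[0,-3.2,0],0],[[0,-4.8,0],0],[[0,-5.8,0],0],[[0,-5.8,0],0]])

```text
time: 16.85
position: [0.5626, -0.0497, 0.1719]
tool_rot: [0.66, -0.255, 0.254, -0.659]
ft_force: [-0.8, 0.1, -0.6]
grip_width: 0.0675
```

Emit:
arm_command(plan=[[[0,0,0],0],[[0,0,0],0]])

```text
time: 17.05
position: [0.5625, -0.0453, 0.1728]
tool_rot: [-0.66, 0.254, -0.252, 0.66]
ft_force: [-0.1, 0.1, -0.4]
grip_width: 0.0673
```

```bash
python3 - <<'E'
from rig import camera
import cv2
c=camera("wrist"); cv2.imwrite("pics/w7.png",c["pixels"][:,:,::-1])
E
python3 d.py .563 -.047 .04 48
```

```text
t 17.1 pos [ 0.5627 -0.0451  0.173 ] graspz 0.1917 jaw 48.2 w 0.0674 F [-0.2 -0.2 -0.7]
units [ 0.01 -0.07 -6.07] turn -0.03 rows>= 3.034987092198033 0.0184586346795833
```

View pics/w7.png

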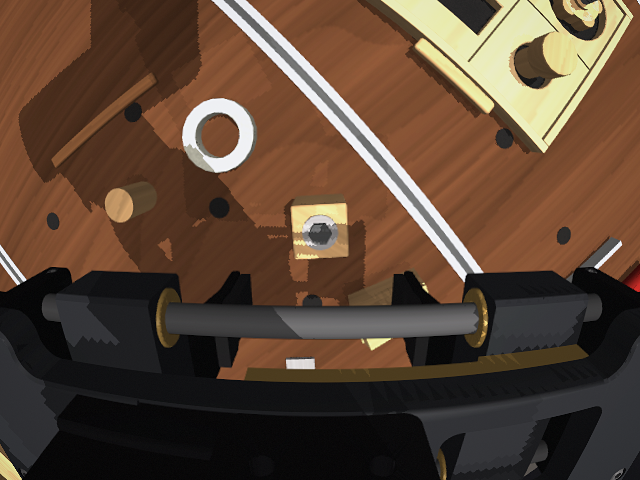

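The block with its bolt is at (320,232), centred and aligned with the jaws. The wedge at (385,315) is clear of the finger.

Emit:
arm_command(plan=[[[0,-0.05,-1.8],0],[[0,-0.05,-3.6],0],[[0,-0.05,-5],0],[[0,-0.05,-5.9],0],[[0,-0.05,-5.9],0]])

```text
time: 17.6
position: [0.5607, -0.0457, 0.0231]
tool_rot: [0.661, -0.255, 0.25, -0.66]
ft_force: [-0.5, 0.2, 0.3]
grip_width: 0.0675
```

Emit:
arm_command(plan=[[[0,0,0],0],[[0,0,0],0],[[0,0,0],0],[[0,0,0],0],[[0,0,0],0]], fingers=-0.3, force=25)

```text
time: 18.1
position: [0.5643, -0.0479, 0.0277]
tool_rot: [-0.66, 0.252, -0.254, 0.66]
ft_force: [-0.7, 1.2, 6.1]
grip_width: 0.0443
```

```bash
python3 d.py .464 .2878 .19 9.7
```

```text
t 18.1 pos [ 0.5643 -0.0479  0.0277] graspz 0.0464 jaw 48.1 w 0.0443 F [-0.7  1.2  6.1]
units [-4.01 13.43  5.74] turn -7.68 rows>= 7.5731334124889615 4.4679992832318565
```

Emit:
arm_command(plan=[[[0,0,1.3],0],[[0,0,2.8],0],[[0,0,4.2],0],[[0,0,5.6],0],[[0,0,5.6],0]])

```text
time: 18.6
position: [0.5667, -0.0487, 0.1714]
tool_rot: [-0.66, 0.249, -0.257, 0.661]
ft_force: [0.3, 0.2, -0.7]
grip_width: 0.0445
```

Emit:
arm_command(plan=[[[-0.4,1.5,0],-0.8],[[-0.9,3,0],-1.6],[[-1.4,4.5,0],-2.4],[[-1.8,6,0],-3.2],[[-2.2,7.5,0],-4]])

```text
time: 19.1
position: [0.5069, 0.1409, 0.1653]
tool_rot: [0.606, -0.365, 0.364, -0.605]
ft_force: [1.3, -0.7, -1.0]
grip_width: 0.0441
```

Emit:
arm_command(plan=[[[-0.4,1.4,0],-0.8],[[-0.9,2.8,0],-1.6],[[-1.4,4.2,0],-2.4],[[-1.8,5.5,0],-3.2],[[-1.8,5.9,0],-3.7]])

```text
time: 19.6
position: [0.4606, 0.2896, 0.1652]
tool_rot: [0.541, -0.457, 0.455, -0.539]
ft_force: [-0.1, -0.7, -1.0]
grip_width: 0.0441
```

Emit:
arm_command(plan=[[[0,0,0],0],[[0,0,0],0],[[0,0,0],0]])

```text
time: 19.9
position: [0.4633, 0.2862, 0.1658]
tool_rot: [0.54, -0.457, 0.457, -0.539]
ft_force: [-0.7, -0.4, -0.7]
grip_width: 0.0442
```

```bash
python3 - <<'E'
from rig import camera
import cv2
c=camera("wrist"); cv2.imwrite("pics/w8.png",c["pixels"][:,:,::-1])
E
python3 d.py .464 .2878 .052 9.7
```

```text
t 19.95 pos [0.4634 0.2861 0.1659] graspz 0.1846 jaw 9.5 w 0.0446 F [ 0.2  0.1 -1.9]
units [ 0.02  0.07 -5.31] turn 0.04 rows>= 2.6528623097105357 0.02049848412587804
```

View pics/w8.png

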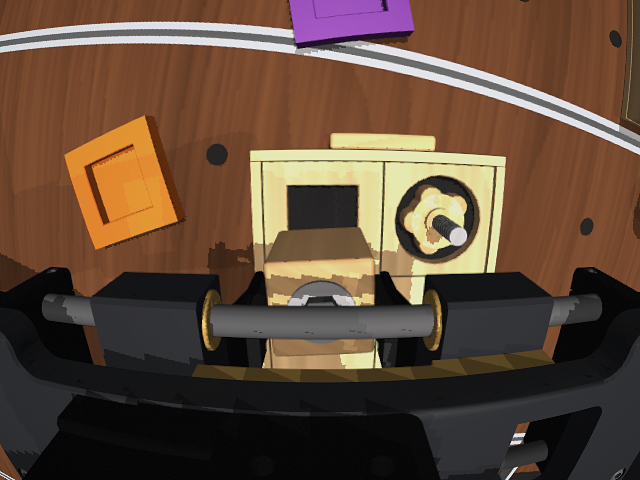

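The block is square to the pocket, whose visible part is at (322,205). The orange and purple decoys are elsewhere. Lowering.

Emit:
arm_command(plan=[[[0,0.05,-1],0],[[0,0.05,-2.4],0],[[0,0.05,-3.8],0],[[0,0.05,-4.7],0],[[0,0.05,-5],0]])

```text
time: 20.45
position: [0.4622, 0.2869, 0.039]
tool_rot: [0.541, -0.458, 0.456, -0.538]
ft_force: [0.1, 0.0, -1.2]
grip_width: 0.0443
```

Emit:
arm_command(plan=[[[0,0,-0.1],0],[[0,0,-0.15],0],[[0,0,-0.15],0]])

```text
time: 20.75
position: [0.4644, 0.2887, 0.0386]
tool_rot: [-0.539, 0.456, -0.457, 0.541]
ft_force: [-0.0, -0.4, -1.0]
grip_width: 0.0447
```

Emit:
arm_command(plan=[[[0,0,-0.06],0],[[0,0,-0.12],0],[[0,0,-0.12],0]])

```text
time: 21.05
position: [0.4635, 0.2886, 0.0349]
tool_rot: [-0.54, 0.456, -0.457, 0.54]
ft_force: [0.5, -0.1, -1.9]
grip_width: 0.0442
```

```bash
python3 d.py .464 .2878 .052 9.7
```

```text
t 21.05 pos [0.4635 0.2886 0.0349] graspz 0.0536 jaw 9.6 w 0.0442 F [ 0.5 -0.1 -1.9]
units [ 0.02 -0.03 -0.06] turn 0.02 rows>= 0.03689895650576433 0.013137042699902192
```

Emit:
arm_command(plan=[[[0,0,-0.05],0],[[0,0,-0.1],0],[[0,0,-0.1],0]])

```text
time: 21.35
position: [0.4636, 0.2887, 0.0337]
tool_rot: [-0.54, 0.456, -0.457, 0.54]
ft_force: [-2.0, -0.8, 11.5]
grip_width: 0.0445
```

Emit:
arm_command(plan=[[[0,0,-0.03],0],[[0,0,-0.05],0],[[0,0,-0.05],0]])

```text
time: 21.65
position: [0.4636, 0.2887, 0.0337]
tool_rot: [-0.54, 0.456, -0.457, 0.541]
ft_force: [-3.1, -0.8, 19.6]
grip_width: 0.0447
```

Floor contact. I'll ease off, then release.

Emit:
arm_command(plan=[[[0,0,0.1],0],[[0,0,0.1],0]])

```text
time: 21.85
position: [0.4638, 0.2887, 0.0338]
tool_rot: [-0.54, 0.456, -0.457, 0.54]
ft_force: [0.3, -0.1, 0.2]
grip_width: 0.0444
```

Emit:
arm_command(plan=[[[0,0,0],0],[[0,0,0],0],[[0,0,0],0],[[0,0,0],0]], fingers=0.45)

```text
time: 22.25
position: [0.4633, 0.2884, 0.0329]
tool_rot: [0.54, -0.457, 0.456, -0.54]
ft_force: [0.7, -0.8, 0.1]
grip_width: 0.0615
```

Emit:
arm_command(plan=[[[0,0,1],0],[[0,0,2.5],0],[[0,0,4.2],0],[[0,0,5.6],0],[[0,0,5.6],0]])

```text
time: 22.75
position: [0.4667, 0.2898, 0.1781]
tool_rot: [-0.537, 0.455, -0.458, 0.543]
ft_force: [1.4, -0.2, 1.0]
grip_width: 0.0632
```

```bash
python3 - <<'E'
from rig import camera
import cv2
c=camera("wrist"); cv2.imwrite("pics/w9.png",c["pixels"][:,:,::-1])
E
python3 d.py .6625 -.0485 .19 -17.5
```

```text
t 22.8 pos [0.465  0.2891 0.1757] graspz 0.1944 jaw 9.6 w 0.0629 F [-0.5 -1.  -0.6]
units [  7.9  -13.51  -0.18] turn -5.42 rows>= 7.823481673776503 3.1528941256688476
```

View pics/w9.png

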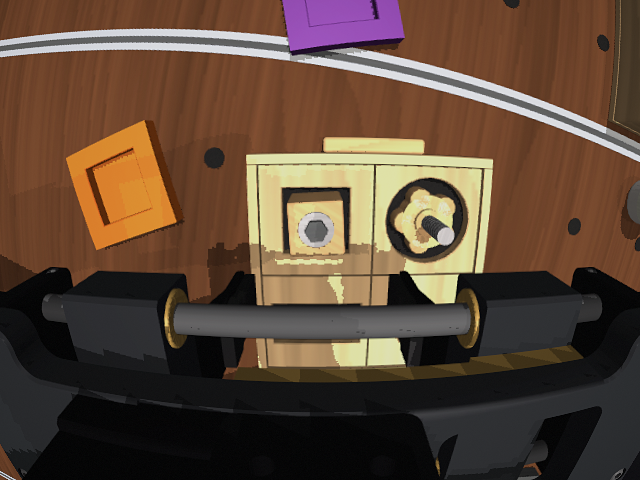

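The block is seated in the square pocket at (317,225). The wedge is last.

Emit:
arm_command(plan=[[[0.9,-1.5,0],-0.8],[[1.8,-3,0],-1.8],[[2.7,-4.5,0],-2.8],[[3.6,-6,0],-3.8],[[4.5,-7.5,0],-4.8]], fingers=0.3)

```text
time: 23.3
position: [0.5753, 0.0994, 0.1712]
tool_rot: [-0.433, 0.56, -0.559, 0.431]
ft_force: [0.2, 0.5, 0.3]
grip_width: 0.0564
```

Emit:
arm_command(plan=[[[0.9,-1.5,0],-0.6],[[1.8,-3,0],-0.6],[[2.7,-4.5,0],-0.6],[[3.4,-6,0],-0.6],[[3.4,-6,0],-0.6]])

```text
time: 23.8
position: [0.6627, -0.0547, 0.1709]
tool_rot: [0.417, -0.571, 0.572, -0.417]
ft_force: [-0.0, 0.5, -0.2]
grip_width: 0.0569
```

Emit:
arm_command(plan=[[[0,0,0],0],[[0,0,0],0],[[0,0,0],0]])

```text
time: 24.1
position: [0.6598, -0.0473, 0.1726]
tool_rot: [-0.419, 0.57, -0.569, 0.419]
ft_force: [0.0, 0.1, -0.4]
grip_width: 0.0564
```

```bash
python3 - <<'E'
from rig import camera
import cv2
c=camera("wrist"); cv2.imwrite("pics/w10.png",c["pixels"][:,:,::-1])
E
python3 d.py .6625 -.0485 .043 -17.5
```

```text
t 24.15 pos [ 0.66   -0.0474  0.1729] graspz 0.1916 jaw -17.3 w 0.0564 F [ 0.5 -0.1 -0.3]
units [ 0.1  -0.05 -5.94] turn -0.04 rows>= 2.9721997060996475 0.02118085188825214
```

View pics/w10.png

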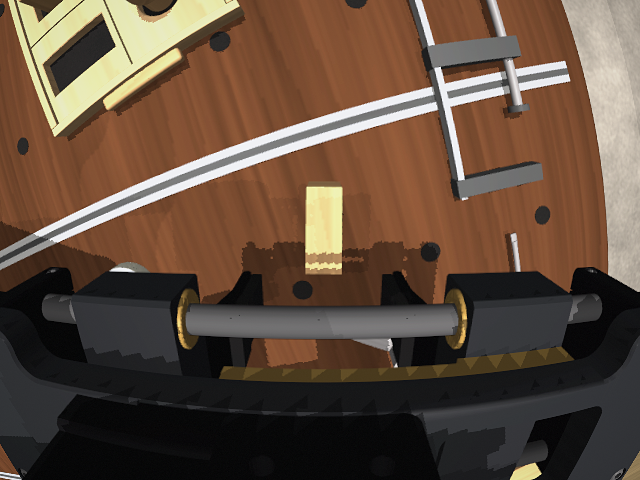

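```bash
python3 wb.py 324 187 .046 323 260 .065 323 274 .061
```

```text
[ 0.6728 -0.0153  0.046 ]
[ 0.6562 -0.0662  0.065 ]
[ 0.6523 -0.0786  0.061 ]
```

Emit:
arm_command(plan=[[[0.1,0,-1.8],0],[[0.1,0,-3.6],0],[[0.1,0,-5],0],[[0.1,0,-5.9],0],[[0.1,0,-5.9],0]])

```text
time: 24.7
position: [0.6602, -0.0474, 0.0221]
tool_rot: [-0.421, 0.572, -0.567, 0.417]
ft_force: [-0.7, 0.2, -0.4]
grip_width: 0.0566
```

Emit:
arm_command(plan=[[[0,0,0],0],[[0,0,0],0],[[0,0,0],0],[[0,0,0],0],[[0,0,0],0]], fingers=-0.6, force=25)

```text
time: 25.2
position: [0.6637, -0.049, 0.0271]
tool_rot: [0.418, -0.57, 0.57, -0.419]
ft_force: [-1.6, 0.2, 3.5]
grip_width: 0.0282
```

```bash
python3 d.py .481 .1885 .19 99.7
```

```text
t 25.2 pos [ 0.6637 -0.049   0.0271] graspz 0.0458 jaw -17.4 w 0.0282 F [-1.6  0.2  3.5]
units [-7.31  9.5   5.77] turn -12.58 rows>= 6.651883363581688 7.320278740666005
```

Emit:
arm_command(plan=[[[0,0,1.3],0],[[0,0,2.8],0],[[0,0,4.2],0],[[0,0,5.6],0],[[0,0,5.6],0]])

```text
time: 25.7
position: [0.6673, -0.0499, 0.1722]
tool_rot: [0.416, -0.567, 0.573, -0.421]
ft_force: [-0.2, -0.4, -0.4]
grip_width: 0.0277
```

Emit:
arm_command(plan=[[[-0.8,1,0],-1.4],[[-1.6,2,0],-2.8],[[-2.4,3,0],-4.2],[[-3.2,4.2,0],-5.6],[[-4,5.2,0],-7]])

```text
time: 26.2
position: [0.5618, 0.0822, 0.165]
tool_rot: [-0.226, 0.67, -0.67, 0.226]
ft_force: [-0.4, 0.3, -1.4]
grip_width: 0.0276
```

Emit:
arm_command(plan=[[[-0.8,1,0],-1.4],[[-1.6,2,0],-2.8],[[-2.4,3,0],-4.2],[[-3.3,4.3,0],-5.5],[[-3.3,4.3,0],-5.6]])

```text
time: 26.7
position: [0.4761, 0.1912, 0.1649]
tool_rot: [-0.062, 0.705, -0.704, 0.058]
ft_force: [0.1, -0.8, -1.5]
grip_width: 0.0277
```

Emit:
arm_command(plan=[[[0,0,0],0],[[0,0,0],0],[[0,0,0],0]])

```text
time: 27.0
position: [0.4818, 0.1877, 0.1657]
tool_rot: [0.059, -0.705, 0.705, -0.059]
ft_force: [-0.1, -0.1, -0.7]
grip_width: 0.0273
```

```bash
python3 - <<'E'
from rig import camera
import cv2
c=camera("wrist"); cv2.imwrite("pics/w11.png",c["pixels"][:,:,::-1])
E
python3 d.py .481 .1885 .0515 99.7
```

```text
t 27.05 pos [0.4817 0.1876 0.1657] graspz 0.1844 jaw -80.5 w 0.0273 F [-0.1 -0.1 -0.7]
units [-0.03  0.03 -5.31] turn 0.04 rows>= 2.6574127915303416 0.022589899405449417
```

View pics/w11.png

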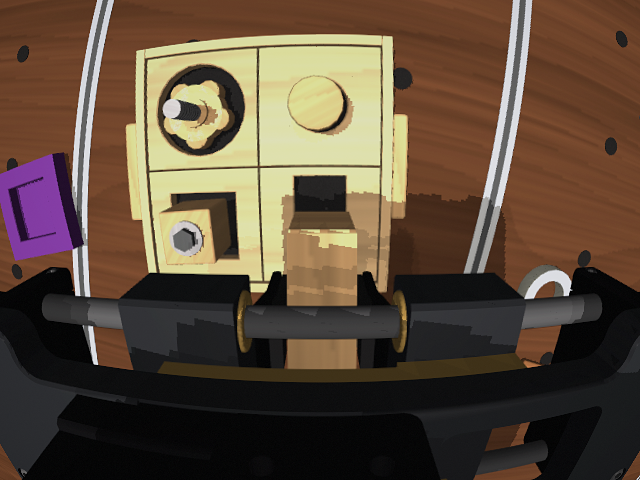

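The wedge lines up with the slot, whose visible part is at (319,190). Lowering.

Emit:
arm_command(plan=[[[0,0,-1],0],[[0,0,-2.4],0],[[0,0,-3.8],0],[[0,0,-4.7],0],[[0,0,-5],0]])

```text
time: 27.55
position: [0.48, 0.1875, 0.0385]
tool_rot: [0.06, -0.705, 0.705, -0.057]
ft_force: [-1.0, -0.4, 0.1]
grip_width: 0.028
```

Emit:
arm_command(plan=[[[0,0,-0.1],0],[[0,0,-0.2],0],[[0,0,-0.2],0]])

```text
time: 27.85
position: [0.4818, 0.1885, 0.0366]
tool_rot: [-0.058, 0.705, -0.705, 0.06]
ft_force: [-0.7, -0.5, -0.9]
grip_width: 0.0276
```

Emit:
arm_command(plan=[[[0,0,-0.05],0],[[0,0,-0.1],0],[[0,0,-0.1],0]])

```text
time: 28.15
position: [0.4811, 0.1886, 0.0337]
tool_rot: [-0.059, 0.705, -0.705, 0.059]
ft_force: [-0.8, -0.3, -0.5]
grip_width: 0.0277
```

```bash
python3 d.py .481 .1885 .0515 99.7
```

```text
t 28.15 pos [0.4811 0.1886 0.0337] graspz 0.0524 jaw -80.4 w 0.0277 F [-0.8 -0.3 -0.5]
units [-0.   -0.   -0.04] turn 0.02 rows>= 0.01774811546706779 0.013405665415055513
```

Emit:
arm_command(plan=[[[0,0,-0.04],0],[[0,0,-0.08],0],[[0,0,-0.08],0]])

```text
time: 28.45
position: [0.4811, 0.1886, 0.033]
tool_rot: [-0.059, 0.705, -0.705, 0.06]
ft_force: [-2.6, -0.7, 12.4]
grip_width: 0.0278
```

Floor contact. I'll ease off, release, lift and retreat.

Emit:
arm_command(plan=[[[0,0,0.06],0],[[0,0,0.06],0]])

```text
time: 28.65
position: [0.4811, 0.1886, 0.0331]
tool_rot: [-0.059, 0.705, -0.705, 0.059]
ft_force: [0.1, 0.1, -1.0]
grip_width: 0.028
```

Emit:
arm_command(plan=[[[0,0,0],0],[[0,0,0],0],[[0,0,0],0],[[0,0,0],0]], fingers=0.05)

```text
time: 29.05
position: [0.4808, 0.1885, 0.0326]
tool_rot: [0.059, -0.705, 0.705, -0.059]
ft_force: [0.1, 0.5, 0.2]
grip_width: 0.0444
```

Emit:
arm_command(plan=[[[0,0,1],0],[[0,0,2.5],0],[[0,0,4.2],0],[[0,0,6],0],[[0,0,7],0]])

```text
time: 29.55
position: [0.4822, 0.1888, 0.2112]
tool_rot: [-0.057, 0.705, -0.704, 0.061]
ft_force: [0.4, 0.1, -0.3]
grip_width: 0.0456
```

Emit:
arm_command(plan=[[[0,-1.5,0],0],[[0,-3,0],0],[[0,-4.5,0],0],[[0,-6,0],0],[[0,-7,0],0]])

```text
time: 30.05
position: [0.4806, 0.0114, 0.2078]
tool_rot: [0.059, -0.705, 0.705, -0.059]
ft_force: [0.7, -0.1, -0.3]
grip_width: 0.0458
```

Emit:
arm_command(plan=[[[0,0,0],0],[[0,0,0],0],[[0,0,0],0]])

```text
time: 30.35
position: [0.4805, 0.0144, 0.2077]
tool_rot: [-0.059, 0.705, -0.704, 0.059]
ft_force: [0.7, 0.8, -0.6]
grip_width: 0.046
```

```bash
python3 d.py; python3 - <<'E'
from rig import camera
import cv2
t=camera("top")["pixels"][:,:,::-1]; s=camera("scene")["pixels"][:,:,::-1]
cv2.imwrite("pics/f_top.png",cv2.resize(t[160:300,190:330],None,fx=4,fy=4,interpolation=2))
cv2.imwrite("pics/f_scene.png",s); cv2.imwrite("pics/f_sc.png",cv2.resize(s[150:300,290:480],None,fx=4,fy=4,interpolation=2))
E
```

```text
t 30.35 pos [0.4805 0.0144 0.2077] graspz 0.2264 jaw -80.4 w 0.046 F [ 0.7  0.8 -0.6]
```

View pics/f_top.png

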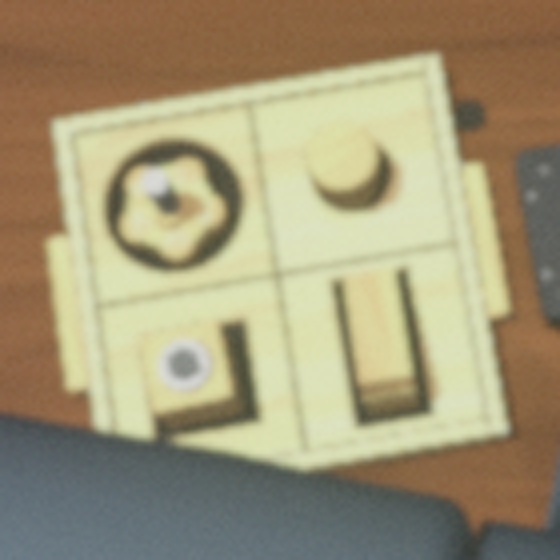

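View pics/f_scene.png

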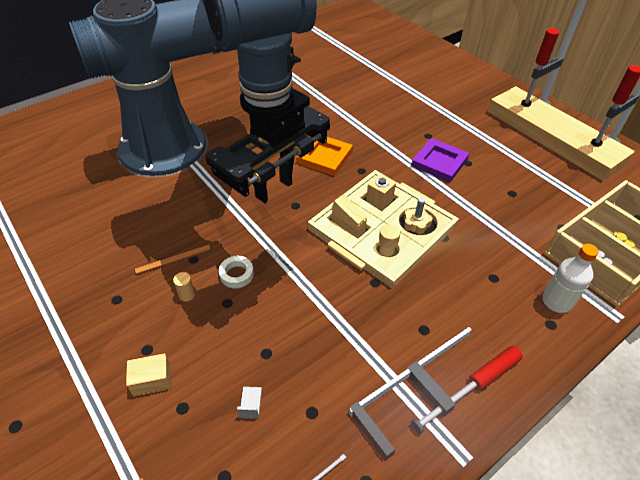

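View pics/f_sc.png

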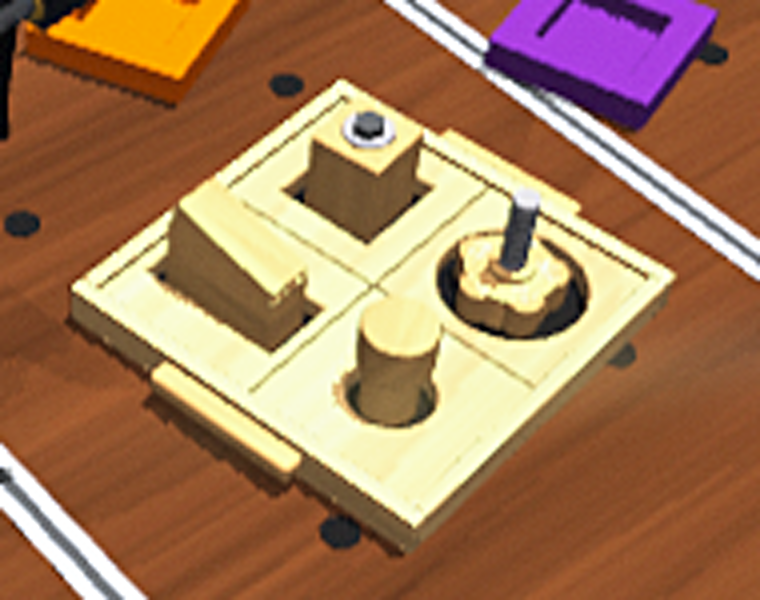

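All four pieces stand upright in their own pockets. In the scene view they are the stop block (380,190), knob (420,215), dog (389,240) and wedge (349,215). The dowel (184,287) and the block offcut (148,375) are still where they started. Handing in.

```bash
python3 -c "
from rig import hand_in; print(hand_in())"
```

```text
the job is handed in; nothing more can be done
None
```

The job is done and handed in. I placed the bench dog, star knob (stud up), stop block and wedge, in that order, each upright in its own pocket. For each piece I lowered until I felt the pocket floor (about 5–20 N), then released and lifted clear.

The last top and scene pictures, taken about 30 s into the 120 s allowed, show all four standing in the right pockets. The dowel and block offcuts are where they started, by eye; I did not re-measure them. The gripper was open and away from everything.

No check failed. Two measurements disagreed at first:
- **Scene-view object fits:** these were poor until I corrected a colour threshold; after that the two views agreed to about 2 mm.
- **Pocket centres:** the views differed by up to about 8 mm, so I used a position between the top and wrist readings, within the roughly 8 mm clearance.

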